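Zero the rolling mill and set its gap to two turns

ROBOT

A 6-joint arm with a two-finger parallel gripper is mounted at the origin on the work surface. World frame = base frame: x ahead of the robot, y to its left, z up, the work surface at z = 0. Lengths are in m, angles in degrees, forces in N, time in s.
With the tool pointing down it reaches from about 0.325 to 0.85 m from the base axis. Payload 15.5 kg.
Tool frame: the origin (TCP) lies midway between the tips of the shut fingers; the grasp point (between the pads) lies 19 mm behind it; z points along the fingers, y is the line along which they close (so a half turn about z gives the same grasp; the last joint's range is limited). The gripper opens to 91 mm and grips with 3 to 60 N. Pads are 32 mm wide; open, the fingers measure 118 mm over their backs; the gripper's body (76 mm by 178 mm) begins 60 mm behind the grasp point.
Start: joints at [60.877, 28.281, 77.091, -0, 74.628, -5.472], TCP at [0.251, 0.573, 0.214] pointing down, gripper open.
Joint ranges: [-166.48, 166.48], [-47.26, 123.95], [12.59, 153.08], [-70.14, 250.14], [6.76, 159.57], [-176.63, 176.63]. Speed limits (degrees/s): [108.29, 108.29, 147.25, 172.46, 172.46, 172.46].

INTERFACE

Orientations are given as a 3x3 rotation matrix whose columns are the frame's x, y, z axes.
In Python, from bench import ctrl gives the robot as it stands. The module is installed in compiled form; this text tells all that it offers. Calls block until the motion is done:
- ctrl.goto(position, orientation): joint-space move of the TCP to a pose.
- ctrl.move_l(position, vel=0.15, ori=None, contact_N=None): straight line of the TCP; ori=None keeps the orientation; vel is the mean speed in m/s. With contact_N (N) it stops when the force on the tool has changed by that much, and returns True; else False.
- ctrl.movej(angles): joint-space move.
- ctrl.command_gripper(opening): opening from 0.0 (shut) to 1.0 (fully open); the grip force is fixed at half the most; returns when the fingers have stopped.
- ctrl.sleep(seconds).
- ctrl.ik(position, orientation): joint angles nearest the present ones, or None.
- ctrl.read_camera(name): name is "side" or "top"; returns the picture (400x640x3 uint8, blue, green, red); there is no depth.
- ctrl.camera_params(name): a dict with "fx", "fy", "cx", "cy" (pixels), "D" ([k1, k2, p1, p2, k3] as OpenCV has them; the pictures are not rectified), "pose" (4x4, takes a point from camera to world coordinates). Camera axes: x right, y up, looking along -z (the intrinsics and any distortion apply to the point x, -y, -z); pixel columns grow to the right and rows downward; lengths in m; the calibration is good to about 2 mm. A picture is of the moment at which its call begins. camera_params takes no time and is no camera call.
A pose or a line that the arm cannot do raises ctrl.MotionError and nothing moves.
- ctrl.sign_off(): hands the job in; it is judged then, once.
Readings, each from a call of its own:
- ctrl.current_t(): time.
- ctrl.current_q(): joint angles.
- ctrl.current_dq(): joint speeds.
- ctrl.current_effort(): joint torques, N m.
- ctrl.current_tool_pos(): TCP position.
- ctrl.current_eef_rot(): TCP orientation.
- ctrl.current_contact_force(): force on the tool from outside, world axes, zero at the start.
- ctrl.current_wrist_torque(): the same for the moment, N m.
- ctrl.current_grip_width(): opening from 0.0 (shut) to 1.0 (fully open).
- ctrl.current_grasp_force(): force on a finger pad.
Only numpy, scipy, OpenCV 4.12 (cv2) and the standard library are available. Lean on these libraries where they do the work, as an engineer would, in place of code of your own. Each camera call takes 0.05 s, during which the arm holds its last target. There are 200 camera calls.

TASK

Set the roll gap on the bench rolling mill: grip the cream revolving handle on its red top handwheel, wind it clockwise (seen from above) until the rolls meet and it comes to a stop, then back it off exactly two full turns. Finish still gripping the handle at that setting, so that I can nip up the lock nut, and leave everything else on the bench where it is.

Things in the scene. Friction and masses are not known exactly. Their poses are not given: they have to be found in the camera images.
- handle_mid (a point): Mid-height of the cream revolving handle standing upright on the handwheel's rim, on its axis. Handle: 21 mm in diameter, 60 mm tall (30 mm above and below this point), 16 mm at the very top; the rim's top is 32 mm below this point. It spins freely on its own pin, so a gripper holding it need not turn as it goes round. The wheel's axis is 60 mm away horizontally.
- wheel_mid (a point): Centre of the red handwheel on top of the mill, on its upright axis, at the rim's mid-plane, 243 mm above the bench; it does not rise or sink. Rim: 14 mm bar on a 60 mm radius, three spokes, low hub ending 9 mm above this point; the handle's middle is 39 mm higher. Turning takes about 0.2 N m (3.5 N at the handle); the wheel stays where it is left.
- mill: The black bench rolling mill, bolted down, 150 x 230 mm in plan and 206 mm tall under its gears and handwheel, a cream gear on its -y side; place and angle differ each time. Origin: centre of its underside; -x faces the feed side, z up (the wheel's axis).
- handwheel (a joint): Turn of the handwheel in radians: 0 when the rolls meet (hard stop), growing as it is backed off anticlockwise seen from above; one full turn = 6.283. It starts less than one turn open. The rolls open 1.5 mm per turn; the wheel can be opened to 21 rad.
- strip_mid (a point): Centre of the brass strip, 55 x 30 x 4 mm, waiting on the mill's feed table about 111 mm above the bench. Leave alone.
- oil_bottle_mid (a point): Centre of the yellow oil bottle with red cap, 48 mm in diameter, 130 mm tall, standing beside the mill. Leave alone.
- spanner_grip (a point): Grip of the steel spanner, 170 mm long, lying flat before the mill. Leave alone.
- hammer_grip (a point): Grip of the hammer, 250 mm long, lying on the left of the bench. Leave alone.
- bench_block_mid (a point): Centre of the steel bench block, 70 x 70 x 22 mm, lying on the right of the bench. Leave alone.
- flux_jar_mid (a point): Centre of the amber flux jar with black lid, 60 mm in diameter, 75 mm tall, standing on the right. Leave alone.
- calipers_mid (a point): Middle of the calipers' beam, 170 mm long, lying flat on the left behind the mill. Leave alone.

How it is judged (in metres and radians):
On the way:
1. the handwheel is wound down to its stop, the rolls meeting (value of joint handwheel below 0.06 rad), for 0.2 s.
At the end, for the whole second after the job is handed in: After having been at the stop, the handwheel rests two full turns open, within 14 degrees either way (12.316 to 12.816 rad), and the fingers still grip its revolving handle: it is between them (grasp point within 15 mm of the handle's axis) with more than 2 N on it (value of joint handwheel between 12.316 and 12.816 rad and velocity of joint handwheel between -0.05 and 0.05 rad/s and contact force between the fingers and spinner above 2 N and horizontal distance between the grasp point and handle_mid below 0.015 m); the arm keeps its last pose, push and grip.
It fails at once if something lying on the bench or the feed table (strip, spanner, hammer, bench block, calipers) is moved more than 15 mm (distance of any of strip_mid, spanner_grip, hammer_grip, bench_block_mid, calipers_mid from where it was at the start of the episode above 0.015 m).
It fails at once if the oil bottle or the flux jar is moved more than 15 mm (distance of any of oil_bottle_mid, flux_jar_mid from where it was at the start of the episode above 0.015 m).
It also fails if it takes over 64 s, if anything falls off the work surface, if the arm or the gripper's body presses on something with over 40 N, if the wrist force passes 120 N, or if a joint passes its speed limit or range.

## Working session

There is one attempt and no reset: what is moved stays moved. The work goes in short steps, each a Python script; the robot and the scene stay as the last script left them, time stands still between calls to the robot, and variables do not carry over. Pictures are saved under pics/ and viewed, at most 10 in all, crops included, and the job is handed in when it is done.

```bash
mkdir -p pics; python3 - <<'E'
from bench import ctrl
import cv2,numpy as np
for n in("side","top"):
    cv2.imwrite(f"pics/{n}0.png",ctrl.read_camera(n)); p=ctrl.camera_params(n); print(n,p)
print(ctrl.current_eef_rot(),ctrl.current_t())
E
```

```text
side {'fx': 483.0498143219157, 'fy': 483.0498143219157, 'cx': 313.64884433117913, 'cy': 201.56161274967923, 'D': array([-0.05302275,  0.        ,  0.        ,  0.        ,  0.        ]), 'pose': array([[ 0.79142085,  0.38332264, -0.47614786, -0.27947798],
       [-0.61107174,  0.51605014, -0.60023627, -0.98438809],
       [ 0.01563202,  0.76600001,  0.64265047,  1.23889359],
       [ 0.        ,  0.        ,  0.        ,  1.        ]])}
top {'fx': 436.2577243236391, 'fy': 436.2577243236391, 'cx': 328.00440005637637, 'cy': 199.1974859766331, 'D': array([-0.03810068,  0.        ,  0.        ,  0.        ,  0.        ]), 'pose': array([[-0.01701031,  0.97276954, -0.23114945,  0.2799685 ],
       [-0.99984421, -0.01545974,  0.00851784,  0.0426511 ],
       [ 0.00471239,  0.23125833,  0.97288097,  1.3306306 ],
       [ 0.        ,  0.        ,  0.        ,  1.        ]])}
[[-9.16015629e-01  4.01142286e-01 -4.83472182e-04]
 [ 4.01142570e-01  9.16015176e-01 -9.14050181e-04]
 [ 7.62036774e-05 -1.03122553e-03 -9.99999465e-01]] 0.1
```

View pics/top0.png

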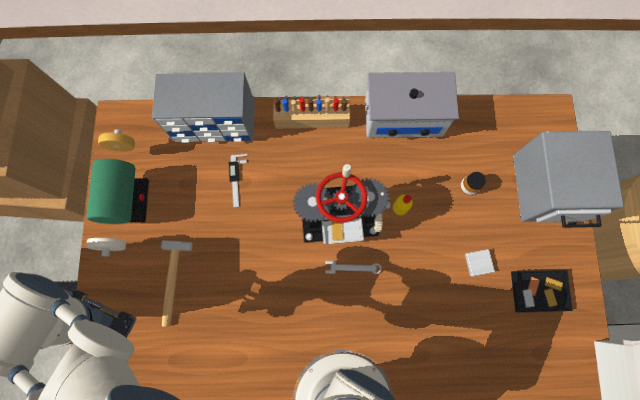

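View pics/side0.png

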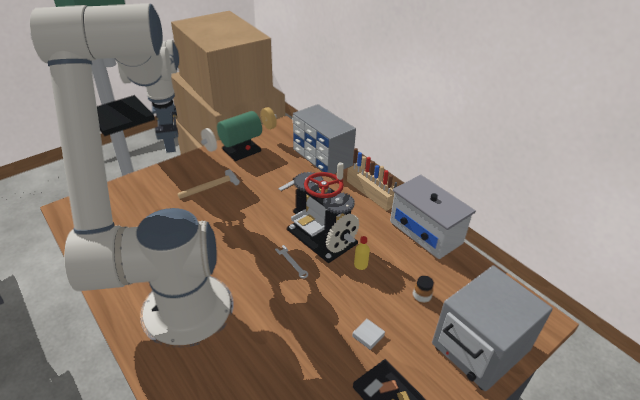

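The top view shows the red wheel at about (342,197), with the cream handle on its far side at (347,171). In the side view the wheel is at (323,184) and the handle at (340,169). Next I'll measure both from colour masks.

```bash
cat > h.py <<'E'
import cv2,numpy as np
from bench import ctrl
from scipy.optimize import least_squares
def rays(n,px):
    p=ctrl.camera_params(n);K=np.array([[p["fx"],0,p["cx"]],[0,p["fy"],p["cy"]],[0,0,1]])
    u=cv2.undistortPoints(np.array(px,float).reshape(-1,1,2),K,p["D"]).reshape(-1,2)
    d=np.c_[u[:,0],-u[:,1],-np.ones(len(u))]@p["pose"][:3,:3].T
    return p["pose"][:3,3],d
def plane(n,px,z):
    o,d=rays(n,px);return o+d*((z-o[2])/d[:,2])[:,None]
def tri(pa,pb):
    (a,d),(b,e)=rays("top",[pa]),rays("side",[pb]);d=d[0];e=e[0]
    s=np.linalg.lstsq(np.c_[d,-e],b-a,rcond=None)[0]
    P,Q=a+d*s[0],b+e*s[1];return (P+Q)/2,np.linalg.norm(P-Q)
def big(m,c,r):
    w=np.zeros_like(m);cv2.circle(w,c,r,255,-1);m=m&w
    k,l,s,ce=cv2.connectedComponentsWithStats(m)
    i=1+np.argmax(s[1:,4]);return (l==i).astype(np.uint8)*255,ce[i],s[i]
E
python3 - <<'E'
from h import *
for n,wc,r,hc in(("top",(342,197),36,(347,171)),("side",(323,184),24,(340,169))):
    im=cv2.imread(f"pics/{n}0.png");h=cv2.cvtColor(im,cv2.COLOR_BGR2HSV)
    red=cv2.inRange(h,(0,140,50),(8,255,255))|cv2.inRange(h,(170,140,50),(180,255,255))
    m,c,s=big(red,wc,r)
    ct=max(cv2.findContours(m,0,1)[0],key=len);hull=cv2.convexHull(ct).reshape(-1,2)
    P=plane(n,hull,0.243)[:,:2]
    f=least_squares(lambda v:np.hypot(*(P-v[:2]).T)-v[2],[*P.mean(0),.067],loss="soft_l1",f_scale=.002)
    print(n,"wheel",f.x,s, "rms",np.sqrt(np.mean(f.fun**2)))
    cr=cv2.inRange(h,(8,5,120),(35,110,255))
    m,c,s=big(cr,hc,13 if n=="top" else 12);print("handle",c,s,plane(n,[c],.282))
    big_=cv2.resize(im[hc[1]-30:hc[1]+50,hc[0]-50:hc[0]+50],None,fx=5,fy=5,interpolation=0)
    ov=cv2.resize(m[hc[1]-30:hc[1]+50,hc[0]-50:hc[0]+50],None,fx=5,fy=5,interpolation=0)
    cv2.drawContours(big_,cv2.findContours(ov,0,1)[0],-1,(0,255,0),1)
    globals()[n]=(big_,c)
cv2.imwrite("pics/crop.png",cv2.resize(np.hstack([top[0],side[0]]),(800,320)))
print(tri(top[1],side[1]))
E
```

```text
top wheel [ 5.44471045e-01 -5.40922189e-04  6.62069170e-02] [ 316  172   51   51 1021] rms 0.0005350332209914346
handle [346.22680412 169.94845361] [342 164  10  13  97] [[ 0.60389309 -0.01358094  0.282     ]]
side wheel [ 0.5403683  -0.00161932  0.06818298] [304 172  40  26 485] rms 0.0017638945204564258
handle [339.46875    170.38541667] [336 162   7  18  96] [[ 0.59803059 -0.01372911  0.282     ]]
(array([ 0.60219021, -0.0124909 ,  0.28033399]), np.float64(0.004816035518861879))
```

View pics/crop.png

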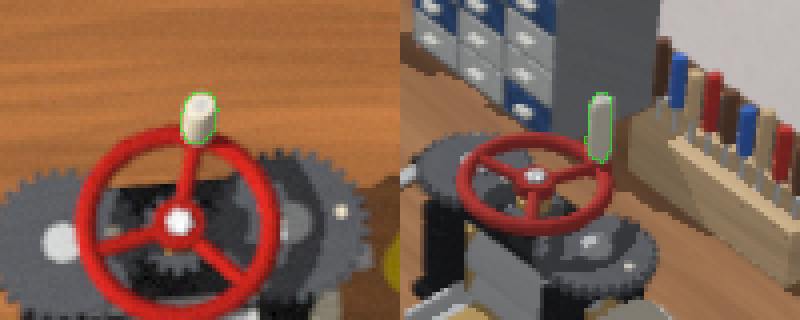

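The handle outlines are clean in both views. The wheel axis comes out at about (0.543,-0.001) and the handle at (0.602,-0.013), so the radius is 60 mm as specified. Now I'll grip it with the fingers closing tangentially.

```bash
python3 - <<'E'
from h import *
R=np.array([[-1,0,0],[0,1,0],[0,0,-1.]])
p=ctrl.current_tool_pos(); ctrl.move_l([p[0],p[1],.42],vel=.25)
ctrl.goto([.602,-.013,.40],R); print(ctrl.current_t(),ctrl.current_tool_pos())
print("hit",ctrl.move_l([.602,-.013,.265],vel=.12,contact_N=8))
print(ctrl.current_contact_force())
ctrl.command_gripper(0.0)
print(ctrl.current_t(),ctrl.current_tool_pos(),ctrl.current_grip_width()*91,ctrl.current_grasp_force(),ctrl.current_contact_force(),ctrl.current_q())
cv2.imwrite("pics/side1.png",ctrl.read_camera("side")[110:260,230:430].repeat(4,0).repeat(4,1))
E
```

```text
3.5 [ 0.60203096 -0.01226491  0.40002681]
hit False
[-0.29377086  0.27879033 -0.42017573]
5.85 [ 0.60206842 -0.01305203  0.26500137] 20.301599106230732 29.99986494658515 [ 0.51438197 -1.45818522 -0.73328052] [-6.91935988e+00  2.39186838e+01  7.63416793e+01 -4.03092718e-03
  7.97336219e+01 -9.69171145e+01]
```

View pics/side1.png

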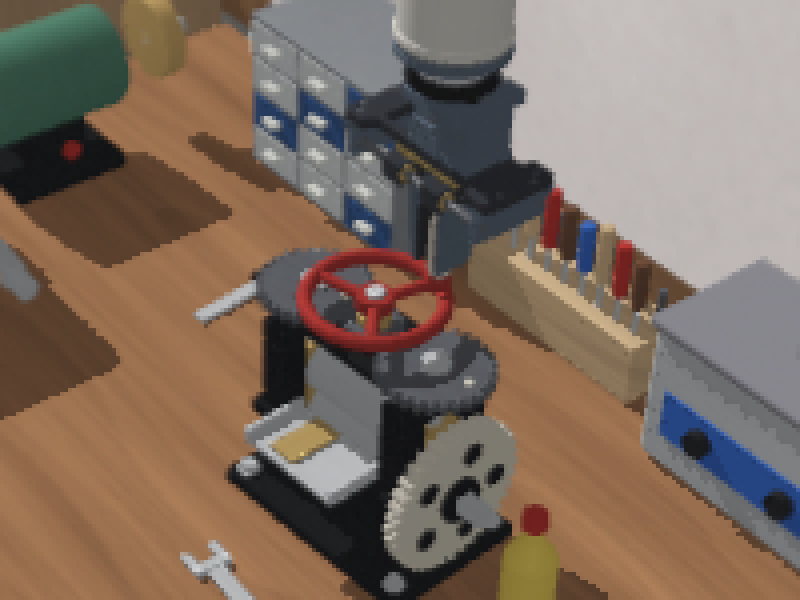

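The handle is held between the fingers at 20 mm width with 30 N of grip. Now I'll wind clockwise in 10° chords, watching the force.

```bash
cat >> h.py <<'E'
C=np.array([.543,-.001])
def ang(p): return np.degrees(np.arctan2(p[1]-C[1],p[0]-C[0]))
def step(a,vel=.12,N=None,r=.060,z=.265):
    t=np.radians(a);hit=ctrl.move_l([C[0]+r*np.cos(t),C[1]+r*np.sin(t),z],vel=vel,contact_N=N)
    p=ctrl.current_tool_pos();F=ctrl.current_contact_force()
    th=np.radians(ang(p));er=np.array([np.cos(th),np.sin(th)]);et=np.array([-er[1],er[0]])
    return hit,ang(p),F[:2]@er,F[:2]@et,p
E
python3 - <<'E'
from h import *
a=ang(ctrl.current_tool_pos());print(a)
for i in range(37):
    a-=10
    hit,an,fr,ft,p=step(a,.08,12)
    print(i,hit,np.round([a,an,fr,ft,ctrl.current_t(),ctrl.current_grip_width()*91],1))
    if hit or abs(ft)>14 or abs(fr)>25:break
print(p,ctrl.current_contact_force())
E
```

```text
-11.531994037147578
0 False [-21.5 -22.1   2.4  -3.    6.2  20.4]
1 False [-31.5 -31.9   2.5  -3.4   6.5  20.3]
2 False [-41.5 -41.8   2.6  -4.7   6.8  20.2]
3 False [-51.5 -51.8   1.3  -3.7   7.   20.2]
4 False [-61.5 -61.8   0.5  -4.2   7.3  20.3]
5 False [-71.5 -71.8  -1.6  -3.3   7.6  20.3]
6 False [-81.5 -81.8  -2.9  -3.6   7.9  20.5]
7 False [-91.5 -91.8  -4.5  -3.5   8.2  20.6]
8 False [-101.5 -101.7   -4.4   -3.7    8.4   20.6]
9 False [-111.5 -111.7   -5.    -4.4    8.7   20.2]
10 False [-121.5 -121.8   -5.2   -3.6    9.    20.2]
11 False [-131.5 -131.9   -5.2   -3.7    9.3   20.5]
12 False [-141.5 -142.1   -5.3   -2.7    9.6   20.2]
13 False [-151.5 -152.1   -4.8   -3.7    9.9   20.4]
14 False [-161.5 -162.2   -5.4   -3.3   10.2   20.3]
15 False [-171.5 -172.3   -5.2   -3.1   10.4   20.8]
16 True [-181.5 -176.5    2.1   23.8   10.6   20.5]
[ 0.48329734 -0.00465962  0.26503798] [ -0.61638973 -23.83529441   2.16396057]
```

The winding force jumped sharply from a steady few newtons to 24 N, purely tangential, at −176.5°. I'll press a little further to confirm it is a hard stop, and hold there.

```bash
python3 - <<'E'
from h import *
print(ang(ctrl.current_tool_pos()),ctrl.current_contact_force())
for a in(-176.5,-178,-179.5):
    r=step(a,.03);ctrl.sleep(.4)
    print(a,r[1:4],ang(ctrl.current_tool_pos()),ctrl.current_contact_force(),ctrl.current_grasp_force(),ctrl.current_grip_width()*91,ctrl.current_t())
    if abs(r[3])>45:break
cv2.imwrite("pics/top2.png",ctrl.read_camera("top")[130:250,260:420].repeat(4,0).repeat(4,1))
E
```

```text
-176.49230281057675 [ -0.61638973 -23.83529441   2.16396057]
-176.5 (np.float64(-176.15541059573633), np.float64(-2.892909590113019), np.float64(6.165005358512272)) -176.17809233492488 [ 2.31819219 -6.28117041 -2.49225258] 29.99933643528493 20.410444729635906 11.2917
-178 (np.float64(-176.38030295141613), np.float64(-0.5186692466850562), np.float64(19.229934855628013)) -176.38788417128657 [  2.95657163 -18.88002383  -3.77416065] 29.99500940816688 20.200464410936725 11.9417
-179.5 (np.float64(-176.59672248679095), np.float64(-0.037437985370811014), np.float64(30.957957518778667)) -176.5886583542547 [  1.18530232 -31.03945864  -4.21769641] 29.99055434092952 20.13746100353127 12.5917
```

View pics/top2.png

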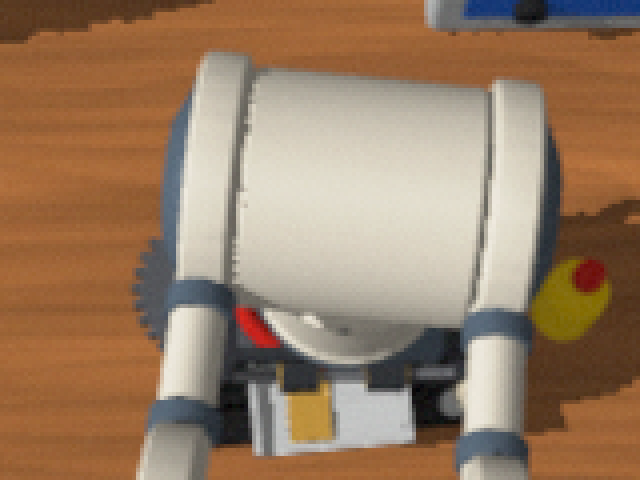

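The stop is firm: the force builds from 6 to 19 to 31 N while the handle stays at −176.2°. The top view shows the arm over the wheel and the strip and bottle undisturbed. Now I'll back off two turns to the same handle position.

```bash
python3 - <<'E'
from h import *
a0=-176.1; prev=ang(ctrl.current_tool_pos()); tot=0
for i in range(1,73):
    hit,an,fr,ft,p=step(a0+10*i,.08,20)
    tot+=(an-prev+180)%360-180; prev=an
    if i%6==0 or hit: print(i,hit,np.round([tot,fr,ft,ctrl.current_t(),ctrl.current_grip_width()*91],1))
    if hit or abs(fr)>30:break
ctrl.sleep(.5)
p=ctrl.current_tool_pos();print(p,ang(p),ctrl.current_contact_force(),ctrl.current_grasp_force(),ctrl.current_t())
cv2.imwrite("pics/side3.png",ctrl.read_camera("side")[110:260,230:430].repeat(4,0).repeat(4,1))
E
```

```text
1 True [ 7.1 -0.1  3.  12.8 20.5]
[ 0.48396851 -0.01069279  0.26502408] -170.67541015401383 [ 0.78354766 -2.85111569  4.99873775] 30.001715262030757 13.35
```

View pics/side3.png

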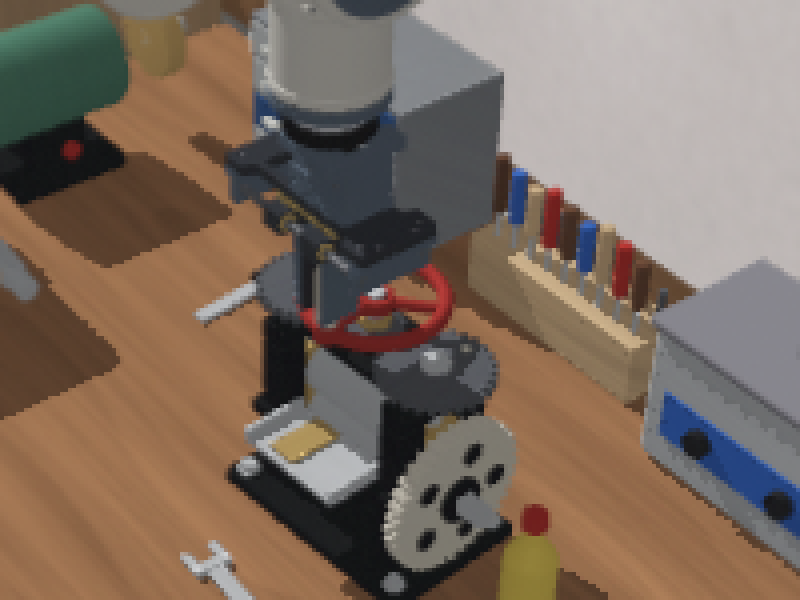

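The trip was only the 31 N preload being released, and the force is now 3 N. The side view shows the handle still gripped and everything else in place, so I'll carry on.

```bash
python3 - <<'E'
from h import *
a0=-176.1; prev=ang(ctrl.current_tool_pos()); tot=prev-a0
for i in range(1,73):
    hit,an,fr,ft,p=step(a0+10*i,.08,20)
    tot+=(an-prev+180)%360-180; prev=an
    if i%6==0 or hit: print(i,hit,np.round([tot,fr,ft,ctrl.current_t(),ctrl.current_grip_width()*91],1))
    if hit or abs(fr)>30:break
ctrl.sleep(.5)
p=ctrl.current_tool_pos();print(p,ang(p),ctrl.current_contact_force(),ctrl.current_grasp_force(),ctrl.current_t())
cv2.imwrite("pics/side4.png",ctrl.read_camera("side")[110:260,230:430].repeat(4,0).repeat(4,1))
E
```

```text
6 False [60.1 -4.6  3.9 15.1 20.2]
12 False [120.3  -2.5   3.9  16.8  20.3]
18 False [180.7   3.2   4.2  18.5  20.3]
24 False [240.5   8.    2.7  20.2  20.5]
30 False [301.1   4.5   2.7  21.9  20.1]
36 False [360.6  -2.    3.2  23.6  20.4]
42 False [420.3  -3.3   3.3  25.3  20.2]
48 False [480.4   0.9   3.5  27.   20.6]
54 False [540.8   3.2   3.   28.7  20.5]
60 False [601.    4.5   3.1  30.4  20.6]
66 False [661.    0.8   3.3  32.1  20.4]
72 False [720.3  -2.4   3.2  33.8  20.5]
[ 0.48321061 -0.00519489  0.26503509] -175.9866450201523 [ 2.81946683 -1.90514495  5.59993913] 30.002505976649445 34.2667
```

View pics/side4.png

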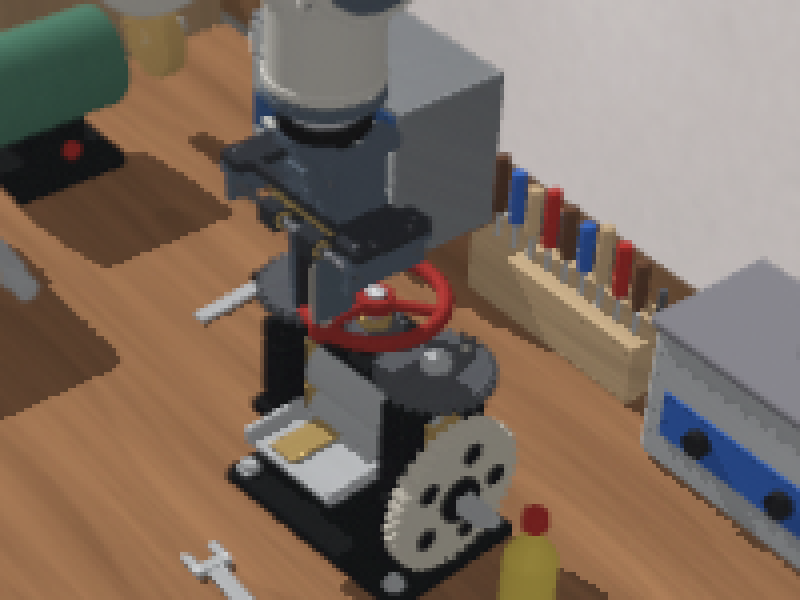

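The arm has made two full turns (720.1°). The handle is still gripped at 30 N, and the strip, bottle and spanner look unmoved. Handing in.

```bash
python3 -c "
from bench import ctrl
print(ctrl.sign_off())"
```

```text
the job is handed in; nothing more can be done
None
```

The handwheel was wound clockwise to its hard stop, then backed off two full turns (720° by arm position). The gripper is still holding the handle at 30 N, the strip, oil bottle and spanner looked unmoved in the last picture and no other item was approached, and the job is handed in, though sign-off returned no verdict.

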